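# Hang the lens caddy on the accessory rail

## Robot

A 6-joint arm with a two-finger parallel gripper is mounted at the origin on the work surface. World frame = base frame: x ahead of the robot, y to its left, z up, the work surface at z = 0. Lengths are in m, angles in rad, forces in N, time in s.
With the tool pointing down it reaches from about 0.325 to 0.925 m from the base axis. Payload 3.1 kg.
Tool frame: the origin (TCP) lies midway between the tips of the shut fingers; the grasp point (between the pads) lies 19 mm behind it; z points along the fingers, x is the direction in which the jaws open and shut, and the axes are right-handed (so a half turn about z gives the same grasp; the last joint's range is limited). The gripper opens to 85 mm and grips with 20 to 120 N. Pads are 22 mm wide; open, the fingers measure 114 mm over their backs; the gripper's body (76 mm by 85 mm) begins 54 mm behind the grasp point. The pads swing forward as they close: fully open they stand 13 mm farther back than shut.
Start: joints at [1.111, 0.217, 1.613, -0, 1.311, -0.112], TCP at [0.213, 0.588, 0.231] pointing down, gripper open.
Joint ranges: [-2.75, 2.75], [-0.78, 2.1], [0.31, 2.55], [-1.13, 4.27], [0.13, 2.63], [-2.58, 2.58]. Speed limits (rad/s): [2.79, 2.79, 3.14, 3.14, 3.14, 3.14].

## Interface

Orientations are given as a rotation vector (axis times angle).
In Python, from plant import robot gives the robot as it stands. Calls block until the motion is done:
- robot.goto(position, orientation): joint-space move of the TCP to a pose.
- robot.move_linear(position, attitude=None, max_speed=0.15): straight line of the TCP; attitude=None keeps the orientation; max_speed is the mean speed in m/s.
- robot.move_j(angles): joint-space move.
- robot.set_gripper(opening, force=None): finger opening in m; force is the grip in N (None keeps the last); returns when the fingers have stopped.
- robot.dwell(seconds).
- robot.solve_ik(position, orientation): joint angles nearest the present ones, or None.
- robot.camera(name): name is "side" or "top"; returns the picture (420x560x3 uint8, red, green, blue); there is no depth.
- robot.camera_info(name): a dict with "fovy" (degrees; the focal length in pixels is half the picture's height over the tangent of half this angle, whatever the lens; pixels are square), "cx", "cy" (the principal point, pixels), "camera_from_world" (4x4, takes a point from world to camera coordinates). Camera axes: x right, y down, z forward; pixel columns grow to the right and rows downward; lengths in m; the calibration is good to about 2 mm. A picture is of the moment at which its call begins. camera_info takes no time and is no camera call.
A pose or a line that the arm cannot do raises robot.Unreachable and nothing moves.
- robot.job_done(): hands the job in, once; it reports no verdict.
Readings, each from a call of its own:
- robot.get_clock(): time.
- robot.get_joints(): joint angles.
- robot.get_qd(): joint speeds.
- robot.get_effort(): joint torques, N m.
- robot.get_tool_pos(): TCP position.
- robot.get_tcp_rot(): TCP orientation.
- robot.get_ft_force(): force on the tool from outside, world axes, zero at the start.
- robot.get_torque(): the same for the moment, N m.
- robot.get_finger_gap(): finger opening in m.
Only numpy, scipy, OpenCV 4.12 (cv2) and the standard library are available. Lean on these libraries where they do the work, as an engineer would, in place of code of your own. Each camera call takes 0.05 s, during which the arm holds its last target.

## Task

Take the lens caddy that has a hook lip along its back, and hang it in the free bay of the accessory rail, on the side of the rail away from the robot. Hook the lip over the rail with the caddy tipped about 20 degrees, its bottom swung out away from the rail, pause a moment there, then swing it down until it hangs flat, and let go. Leave the other, lipless carrying box where it stands.

Things in the scene. Friction and masses are not known exactly. Their poses are not given: they have to be found in the camera images.
- caddy_handle (a point): Caddy to hang: white metal tray 76 (x) x 110 (y) x 55 mm holding lenses, black carrying bar above, raised back with hook lip on its -x side. 0.35 kg. Point: bar's centre, 125 mm above the underside; grip here. Bar 12 mm thick (x), 20 high, 104 long (y); nothing else on the caddy but the bar's thin end plates is higher than 89 mm. Stands upright; z up.
- caddy_lip (a point): Same axes. Lip: back wall folded to -x and down, a 110 mm long channel open below. Point: middle of the channel's roof, at (-45.5, 0, -40) mm from caddy_handle; it bears on the rail's top. Channel 15 mm wide in x; +x side: the back wall, down to the underside 85 mm below; -x side: 4 mm flange, straight 12 mm, then flaring 12 mm out, ending 25 mm below the roof.
- bay (a point): Top of the fixed 10 mm round rail, 150 mm above the table, midway between the free bay's two 18 mm collars (158 mm apart). y along the rail, z up, x level to the side away from the robot, where the caddy hangs. A 10 mm stop bar, 65 mm lower and 5 mm to +x, holds its back upright. Supply box on the other half, centre 180 mm away, up to 9 mm above the rail; posts 376 mm apart.
- plain_box_handle (a point): Box to leave alone: the same white tray, 76 x 110 x 55 mm, with the same black bar, but neither raised back nor lip. Point: centre of its bar, 125 mm above its underside.
There are look-alikes about, which are no part of the job. What is shaped like the part that bears caddy_handle but purple or red is not meant.

How it is judged:
By the outcome, as a careful person would: the job done as asked, in the order asked, and still so for the second after the job is handed in, with the robot touching nothing.
It also fails if it takes over 42 s, if anything falls off the work surface, if the arm or the gripper's body presses on something with over 40 N, if the wrist force passes 120 N, or if a joint passes its speed limit or range.

## Working session

There is one attempt and no reset: what is moved stays moved. The work goes in short steps, each a Python script; the robot and the scene stay as the last script left them, time stands still between calls to the robot, and variables do not carry over. Pictures are saved under pics/ and viewed, and the job is handed in when it is done.

```bash
ls; mkdir -p pics
python3 - <<'E'
from plant import robot
import cv2,numpy as np
for n in("side","top"):
    im=robot.camera(n); cv2.imwrite(f"pics/{n}0.png",im[:,:,::-1])
    i=robot.camera_info(n); print(n,i["fovy"],i["cx"],i["cy"]); print(np.round(i["camera_from_world"],4)); print({k:v for k,v in i.items() if k not in("fovy","cx","cy","camera_from_world")})
print(robot.get_clock(),robot.get_tcp_rot(),robot.get_finger_gap())
E
```

```text
pics
side 45.206032006163845 280.3170986240865 209.3491991805265
[[-0.9979 -0.0635 -0.0129  0.4623]
 [-0.0358  0.7065 -0.7068  0.1807]
 [ 0.054  -0.7048 -0.7073  1.1623]
 [ 0.      0.      0.      1.    ]]
{}
top 45.35270107097416 275.44694689592274 209.80479940782848
[[ 0.004  -0.9999  0.0117 -0.1453]
 [-0.9979 -0.0048 -0.0639  0.4918]
 [ 0.064  -0.0114 -0.9979  1.5691]
 [ 0.      0.      0.      1.    ]]
{}
0.1 [ 2.57135384  1.80303829 -0.00304178] 0.08527092277644449
```

View pics/side0.png

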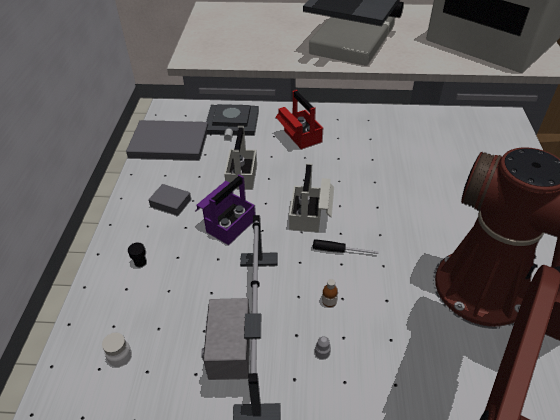

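View pics/top0.png

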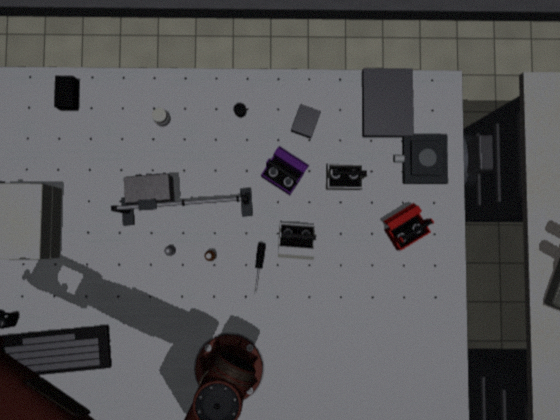

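Side view: a white caddy with lip at about (312,205), the plain box at (240,165), the rail from (257,225) to (257,400), and the supply box on the near half. In the top view the caddy is at (296,238), the plain box at (345,177), and the rail runs from (125,208) to (247,200). I'll zoom in.

Run:
```python
import cv2,numpy as np
t=cv2.imread("pics/top0.png");s=cv2.imread("pics/side0.png")
def z(im,x0,y0,w,h,f,n): cv2.imwrite(f"pics/{n}.png",cv2.resize(np.clip(im[y0:y0+h,x0:x0+w].astype(float)*1.6,0,255).astype('uint8'),None,fx=f,fy=f,interpolation=cv2.INTER_CUBIC))
z(t,100,150,160,80,5,"zt_rail");z(t,260,150,110,110,5,"zt_cad");z(s,215,120,130,130,4.5,"zs_cad");z(s,195,205,100,210,2.8,"zs_rail")
```

```text
(no output)
```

View pics/zt_rail.png

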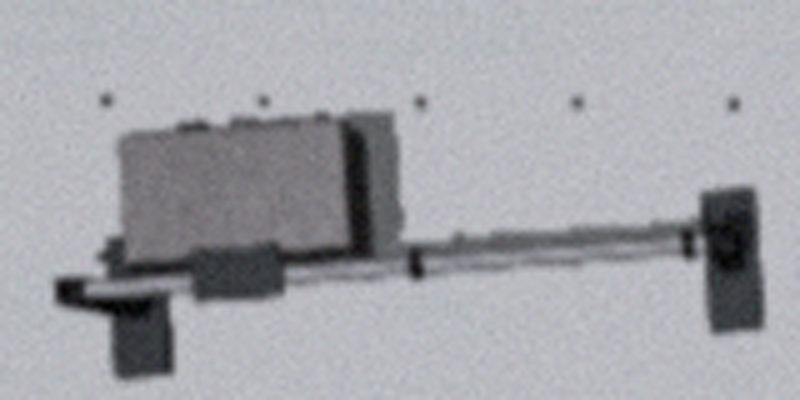

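View pics/zt_cad.png

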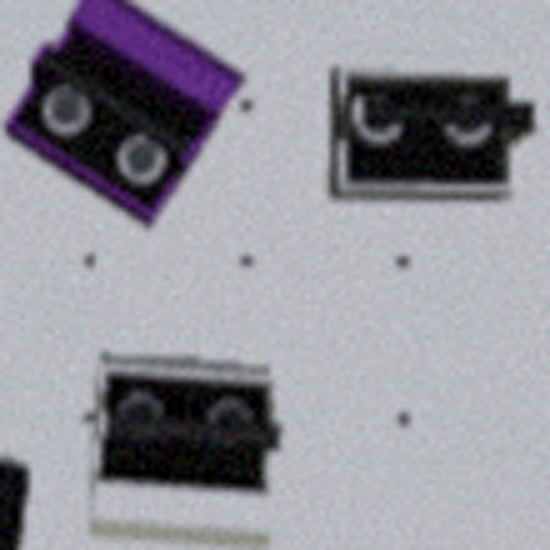

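View pics/zs_cad.png

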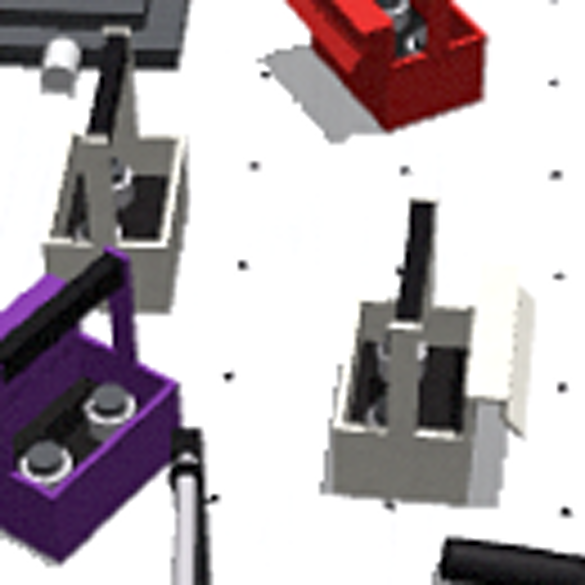

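View pics/zs_rail.png

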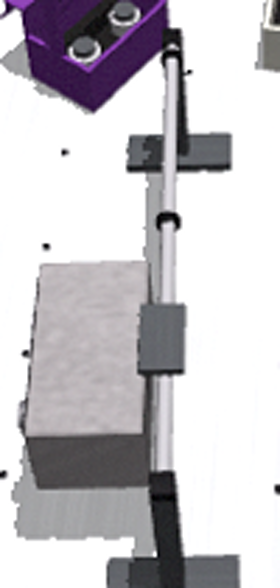

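Run:
```python
import cv2,numpy as np
t=cv2.imread("pics/top0.png");s=cv2.imread("pics/side0.png")
def z(im,x0,y0,w,h,f,n,g): 
    a=cv2.resize(np.clip((im[y0:y0+h,x0:x0+w].astype(float)/255)**g*255,0,255).astype('uint8'),None,fx=f,fy=f,interpolation=cv2.INTER_CUBIC)
    for k in range(0,w,5): cv2.line(a,(k*f,0),(k*f,6 if k%10 else 14),(0,0,255),1)
    for k in range(0,h,5): cv2.line(a,(0,k*f),(6 if k%10 else 14,k*f),(0,0,255),1)
    cv2.imwrite(f"pics/{n}.png",a)
z(s,285,160,55,75,8,"a1",0.8);z(t,270,215,55,50,12,"a2",0.5)
```

```text
(no output)
```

View pics/a1.png

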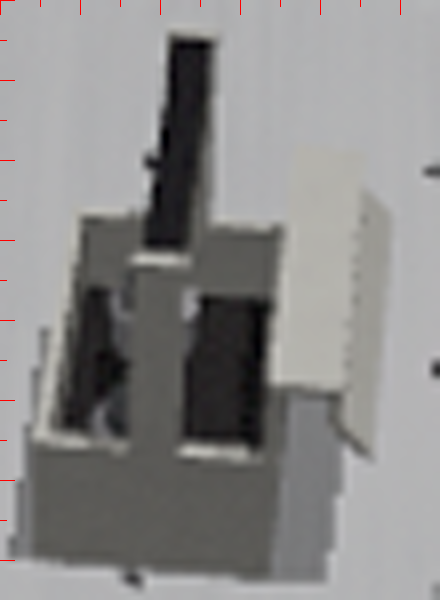

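View pics/a2.png

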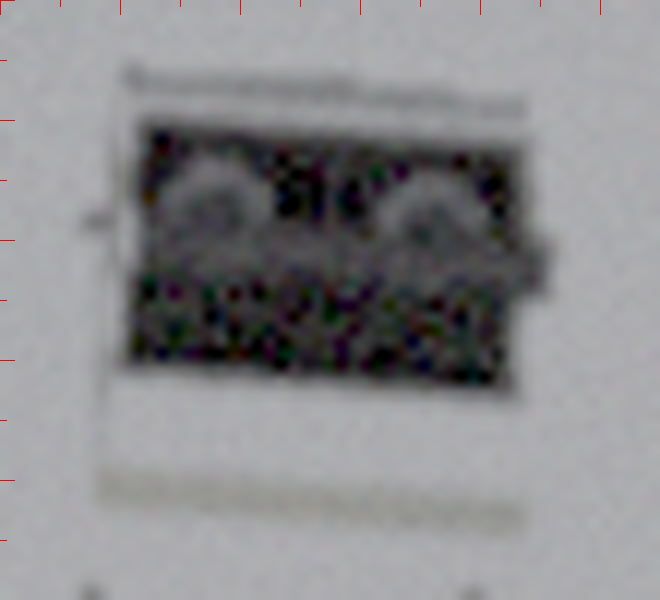

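```bash
cat > h.py <<'E'
import numpy as np, cv2
from plant import robot
def cam(n):
    i=robot.camera_info(n);M=np.array(i["camera_from_world"]);f=210/np.tan(np.radians(i["fovy"])/2);return M,f,i["cx"],i["cy"]
def ray(n,u,v):
    M,f,cx,cy=cam(n);R=M[:3,:3];o=-R.T@M[:3,3];d=R.T@np.array([(u-cx)/f,(v-cy)/f,1]);return o,d/np.linalg.norm(d)
def onz(n,u,v,z):
    o,d=ray(n,u,v);return o+d*(z-o[2])/d[2]
def two(a,b):
    o1,d1=ray("side",*a);o2,d2=ray("top",*b)
    t=np.linalg.lstsq(np.c_[d1,-d2],o2-o1,rcond=None)[0];p,q=o1+t[0]*d1,o2+t[1]*d2
    return (p+q)/2,np.linalg.norm(p-q)
def proj(n,p):
    M,f,cx,cy=cam(n);c=M[:3,:3]@np.array(p)+M[:3,3];return np.array([cx+f*c[0]/c[2],cy+f*c[1]/c[2]])
def pix(n,z,x0,y0,f): return n,x0+(z[0]+.5)/f-.5,y0+(z[1]+.5)/f-.5
E
python3 - <<'E'
from h import *
np.set_printoptions(precision=4,suppress=True)
S=lambda x,y:pix("side",(x,y),285,160,8)
T=lambda x,y:pix("top",(x,y),270,215,12)
for c in [(172,38),(214,38),(187,250),(145,250),(179.5,144)]: print("bar",c,onz(*S(*c),.135))
for c in [(295,150),(362,150),(345,388),(270,388)]: print("lip",c,onz(*S(*c),.0865))
for c in [(140,240),(140,280),(520,260),(520,290),(545,265)]: print("Tbar",c,onz(*T(*c),.135))
for c in [(97,475),(97,500),(525,505),(525,530)]: print("Tlip",c,onz(*T(*c),.085))
# collars
t=cv2.imread("pics/top0.png");s=cv2.imread("pics/side0.png")
def z(im,x0,y0,w,h,f,n,g):
    a=cv2.resize(np.clip((im[y0:y0+h,x0:x0+w].astype(float)/255)**g*255,0,255).astype('uint8'),None,fx=f,fy=f,interpolation=cv2.INTER_CUBIC)
    cv2.imwrite(f"pics/{n}.png",a)
z(s,230,205,50,100,6,"b1",0.8);z(t,170,180,90,50,8,"b2",0.7)
E
```

```text
bar (172, 38) [ 0.413  -0.2607  0.135 ]
bar (214, 38) [ 0.3998 -0.2613  0.135 ]
bar (187, 250) [ 0.4059 -0.1628  0.135 ]
bar (145, 250) [ 0.4184 -0.1621  0.135 ]
bar (179.5, 144) [ 0.4093 -0.2103  0.135 ]
lip (295, 150) [ 0.3722 -0.2643  0.0865]
lip (362, 150) [ 0.3505 -0.2653  0.0865]
lip (345, 388) [ 0.3563 -0.1556  0.0865]
lip (270, 388) [ 0.3791 -0.1545  0.0865]
Tbar (140, 240) [ 0.4127 -0.1588  0.135 ]
Tbar (140, 280) [ 0.4031 -0.1589  0.135 ]
Tbar (520, 260) [ 0.4083 -0.2511  0.135 ]
Tbar (520, 290) [ 0.401  -0.2511  0.135 ]
Tbar (545, 265) [ 0.4071 -0.2571  0.135 ]
Tlip (97, 475) [ 0.3547 -0.1494  0.085 ]
Tlip (97, 500) [ 0.3485 -0.1494  0.085 ]
Tlip (525, 505) [ 0.3476 -0.2566  0.085 ]
Tlip (525, 530) [ 0.3414 -0.2566  0.085 ]
```

View pics/b1.png

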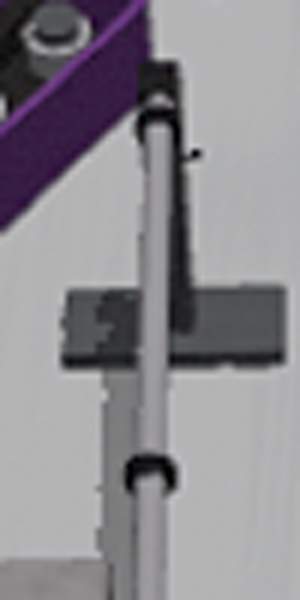

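View pics/b2.png

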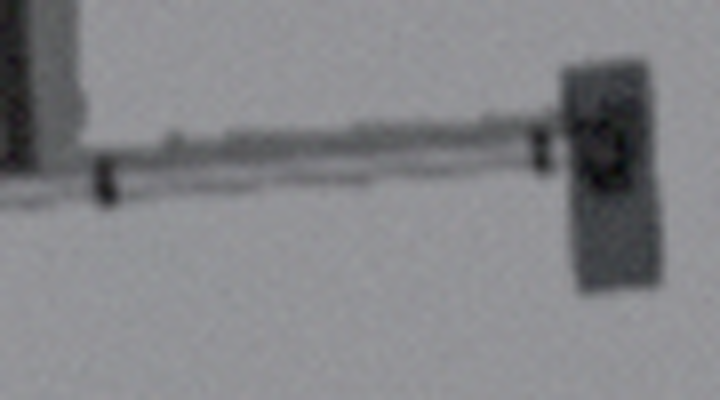

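Run:
```python
from h import *
np.set_printoptions(precision=4,suppress=True)
S=lambda x,y:pix("side",(x,y),230,205,6)[1:]
T=lambda x,y:pix("top",(x,y),170,180,8)[1:]
for a,b in [((157,124),(541,150)),((151,475),(105,180))]:
    print(two(S(*a),T(*b)),onz("side",*S(*a),.145),onz("top",*T(*b),.145))
S2=lambda x,y:pix("side",(x,y),285,160,8)[1:]
T2=lambda x,y:pix("top",(x,y),270,215,12)[1:]
# caddy: lip roof end corners & bar
print(two(S2(179.5,144),T2(335,265)))
# tray far(+x) edge corners: side zoom lower-left top edge z=.055
for c in [(36,440),(80,218)]: print("side tray +x top",onz("side",*S2(*c),.055))
for c in [(128,70),(525,105)]: print("top tray +x ",onz("top",*T2(*c),.055))
print("plain", onz("side",*pix("side",(115,90),215,120,4.5)[1:],.135))
```

```text
(array([ 0.517 , -0.0308,  0.1493]), np.float64(0.0006514655833233724)) [ 0.5179 -0.0348  0.145 ] [ 0.517  -0.0305  0.145 ]
(array([0.5045, 0.1263, 0.1488]), np.float64(0.0011654363179712502)) [0.5043 0.1236 0.145 ] [0.5053 0.127  0.145 ]
(array([ 0.4081, -0.2059,  0.1388]), np.float64(0.0024635749100360843))
side tray +x top [ 0.4508 -0.1595  0.055 ]
side tray +x top [ 0.4416 -0.2626  0.055 ]
top tray +x  [ 0.4574 -0.1575  0.055 ]
top tray +x  [ 0.4489 -0.2593  0.055 ]
plain [ 0.5917 -0.3547  0.135 ]
```

```bash
cat >> h.py <<'E'
from scipy.spatial.transform import Rotation as Ro
HAND=np.array([.4085,-.2083,.125]); YC=np.radians(-3.4)
BAY=np.array([.511,.0463,.150]); YB=np.radians(4.6)
def Rcad(yaw,tip=0): return Ro.from_euler('z',yaw)*Ro.from_euler('y',-np.radians(tip))   # caddy attitude
def tool(R,flip): 
    F=np.diag([1,-1,-1]) if not flip else np.diag([-1,1,-1])
    return R*Ro.from_matrix(F)
def pose(h,R,flip,d=.019):
    t=tool(R,flip);return h+t.apply([0,0,d]),t.as_rotvec()
def railpose(rx,rz,tip,dy=0):
    """handle for caddy attitude with rail AXIS at (rx,rz) rel. lip roof point in caddy axes"""
    R=Rcad(YB,tip); axis=BAY-[0,0,.005]+Ro.from_euler('z',YB).apply([0,dy,0])
    return axis-R.apply([-.0455+rx,0,-.040+rz]),R
E
python3 - <<'E'
from h import *
np.set_printoptions(precision=3,suppress=True)
for fl in (0,1):
    for h,R in [(HAND,Rcad(YC)),(HAND+[0,0,.23],Rcad(YC)),(BAY+[.06,0,.2],Rcad(YB,20)),railpose(-.0025,-.005,20),railpose(-.0025,-.005,0)]:
        p,r=pose(h,R,fl); print(fl,p,robot.solve_ik(p,r))
E
```

```text
0 [ 0.408 -0.208  0.106] [-0.625  0.012  2.096 -0.     1.033 -0.565]
0 [ 0.408 -0.208  0.336] [-0.625 -0.22   1.856 -0.     1.506 -0.565]
0 [0.577 0.047 0.332] [-0.067 -0.171  1.855  0.056  1.113 -0.163]
0 [0.547 0.049 0.186] [-0.066 -0.11   2.082  0.068  0.825 -0.184]
0 [0.559 0.05  0.171] [-0.036  0.142  1.819  0.     1.181 -0.116]
1 [ 0.408 -0.208  0.106] [-0.625  0.012  2.096  0.     1.033  2.576]
1 [ 0.408 -0.208  0.336] [-0.625 -0.22   1.856  0.     1.506  2.576]
1 [0.577 0.047 0.332] None
1 [0.547 0.049 0.186] None
1 [0.559 0.05  0.171] None
```

Run:
```python
from h import *
np.set_printoptions(precision=4,suppress=True)
R=Rcad(YC)
robot.set_gripper(.055,force=60)
p,r=pose(HAND+[0,0,.14],R,0); robot.goto(p,r)
p,r=pose(HAND+[0,0,.001],R,0); robot.move_linear(p,max_speed=.1)
print(robot.get_tool_pos(),robot.get_clock(),robot.get_ft_force())
for n in("side","top"): cv2.imwrite(f"pics/{n}1.png",robot.camera(n)[:,:,::-1])
s=cv2.imread("pics/side1.png");cv2.imwrite("pics/s1z.png",cv2.resize(s[110:250,230:370],None,fx=4,fy=4,interpolation=2))
```

```text
[ 0.4091 -0.2087  0.1077] 4.9333 [-0.0249 -0.1108 -0.1677]
```

View pics/s1z.png

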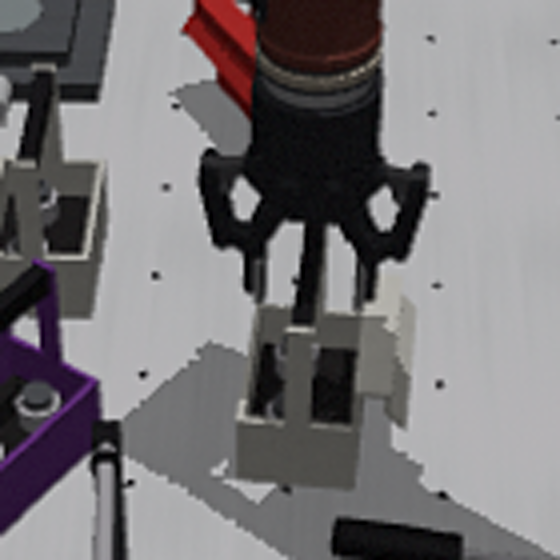

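The fingers (zoomed columns 255 and 365) straddle the bar (310) symmetrically, and nothing is touching. I'll close, lift and carry the caddy to above the bay.

Run:
```python
from h import *
np.set_printoptions(precision=4,suppress=True)
robot.set_gripper(0.0,force=70); print("gap",robot.get_finger_gap(),robot.get_ft_force())
R=Rcad(YC)
p,r=pose(HAND+[0,0,.22],R,0); robot.move_linear(p,max_speed=.15)
print(robot.get_finger_gap(),robot.get_ft_force(),robot.get_torque(),robot.get_clock())
h,R=railpose(-.001,-.10,20); h[2]=.345+.0; p,r=pose(h,R,0); robot.goto(p,r)
h,R=railpose(-.001,-.045,20); p,r=pose(h,R,0); robot.move_linear(p,r,max_speed=.12)
robot.dwell(.2)
print(robot.get_tool_pos()-p,robot.get_finger_gap(),robot.get_ft_force(),robot.get_torque(),robot.get_clock())
for n in("side","top"): cv2.imwrite(f"pics/{n}2.png",robot.camera(n)[:,:,::-1])
s=cv2.imread("pics/side2.png");cv2.imwrite("pics/s2z.png",cv2.resize(s[170:310,180:320],None,fx=4,fy=4,interpolation=2))
s=cv2.imread("pics/top2.png");cv2.imwrite("pics/t2z.png",cv2.resize(np.clip((s[140:240,150:280]/255.)**.6*255,0,255).astype('uint8'),None,fx=5,fy=5,interpolation=2))
```

```text
gap 0.010533041474685352 [0.2654 0.4654 0.7089]
0.010504891124003561 [-0.1225 -0.1627 -4.1365] [-0.0353 -0.0754  0.0104] 7.1083
[ 0.0006 -0.0001  0.0012] 0.010420397413397084 [ 0.1759  0.2002 -3.8136] [-0.0255  0.4004  0.0029] 9.4
```

View pics/s2z.png

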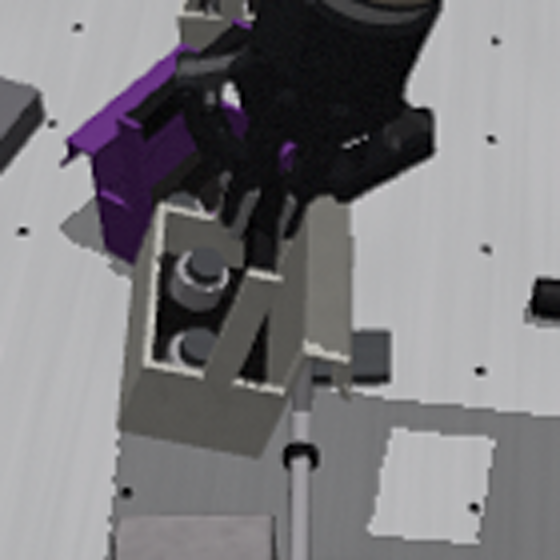

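View pics/t2z.png

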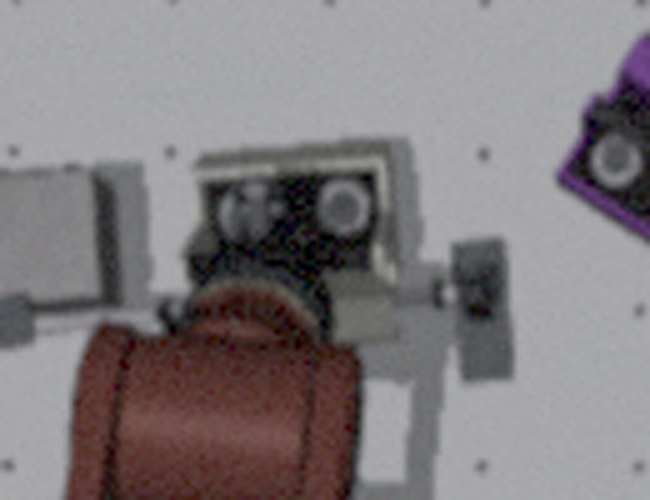

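Run:
```python
from h import *
np.set_printoptions(precision=1,suppress=True)
p=robot.get_tool_pos(); t=Ro.from_rotvec(robot.get_tcp_rot()); g=p-t.apply([0,0,.019]); R=t*Ro.from_matrix(np.diag([1,-1,-1]))
print("tip",np.degrees(np.arccos(R.as_matrix()[2,2])))
f=lambda o:(np.round((proj("side",g+R.apply(o))-[180,170])*4,0))
L=np.array([-.0455,0,-.040])
for nm,o in [("wall/roof corner",[.0075,.055,.0015]),("flange/roof corner",[-.0095,.055,.0015]),("flange tip",[-.0215,.055,-.025]),("wall bottom",[.0075,.055,-.085])]:
    print(nm,f(L+o))
print("tray +x bottom +y",f(np.array([.038,.055,-.125])),"tray -x bottom",f(np.array([-.038,.055,-.125])),"+x top",f(np.array([.038,.055,-.07])))
print("bar +y end top",f(np.array([0,.052,.01])))
Z=Ro.from_euler('z',YB)
for y in (-.079,.079): print("collar", (proj("side",BAY-[0,0,.005]+Z.apply([0,y,0]))-[180,170])*4,(proj("top",BAY-[0,0,.005]+Z.apply([0,y,0]))-[150,140])*5)
s=cv2.imread("pics/side2.png");cv2.imwrite("pics/s2zz.png",cv2.resize(s[205:290,205:275],None,fx=8,fy=7,interpolation=2))
```

```text
tip 20.074570289058258
wall/roof corner [310. 359.]
flange/roof corner [343. 365.]
flange tip [349. 402.]
wall bottom [259. 460.]
tray +x bottom +y [115. 432.] tray -x bottom [259. 460.] +x top [142. 367.]
bar +y end top [263. 275.]
collar [303.6 224.2] [439.2 291. ]
collar [298.  457.4] [166.8 311.5]
```

View pics/s2zz.png

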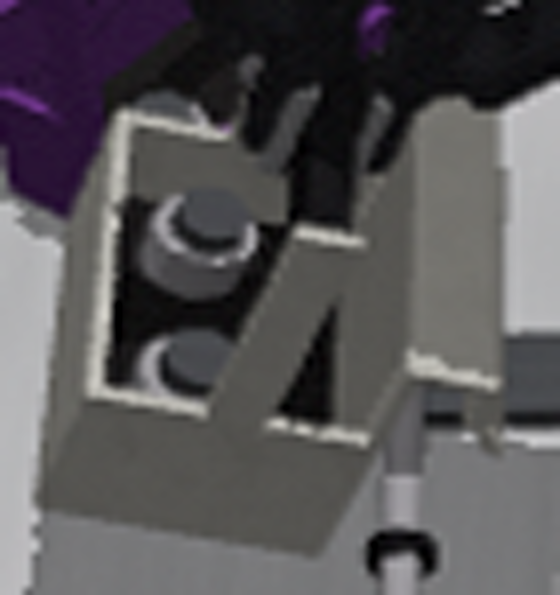

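The in-hand caddy matches its predicted outline to within about 1–2 mm. The tip is 20.1°, and the rail lies under the channel mouth. I'll descend along the caddy's own axis, watching the force.

Run:
```python
from h import *
np.set_printoptions(precision=4,suppress=True)
f0=robot.get_ft_force()
for rz in [-.028,-.022,-.017,-.013,-.010,-.008,-.0065,-.005,-.0035,-.002]:
    h,R=railpose(-.001,rz,20); p,r=pose(h,R,0); robot.move_linear(p,r,max_speed=.06)
    f=robot.get_ft_force()-f0; print(rz,f,robot.get_tool_pos()-p)
    if np.linalg.norm(f)>2.0: break
print(robot.get_finger_gap(),robot.get_clock())
for n in("side","top"): cv2.imwrite(f"pics/{n}3.png",robot.camera(n)[:,:,::-1])
s=cv2.imread("pics/side3.png");cv2.imwrite("pics/s3z.png",cv2.resize(s[205:290,205:275],None,fx=8,fy=7,interpolation=2))
```

```text
-0.028 [-0.4195  0.2413 -0.2062] [-0.0006  0.0001 -0.0012]
-0.022 [ 0.3745 -0.5803  0.3673] [-0.0002  0.     -0.0005]
-0.017 [ 0.113  -0.5451 -0.4191] [-0.0003  0.     -0.0005]
-0.013 [-0.4734  0.3169 -0.8113] [-0.0002  0.     -0.0004]
-0.01 [ 0.4239 -0.5875  0.4522] [-0.0002  0.     -0.0003]
-0.008 [-0.7545 -0.1148 -0.7931] [-0.0001  0.     -0.0002]
-0.0065 [ 0.2901 -0.0876  0.7245] [-0.0001  0.     -0.0001]
-0.005 [-3.4171 -0.8396  6.3625] [0.0002 0.     0.0008]
0.010648498868358251 11.6833
```

View pics/s3z.png

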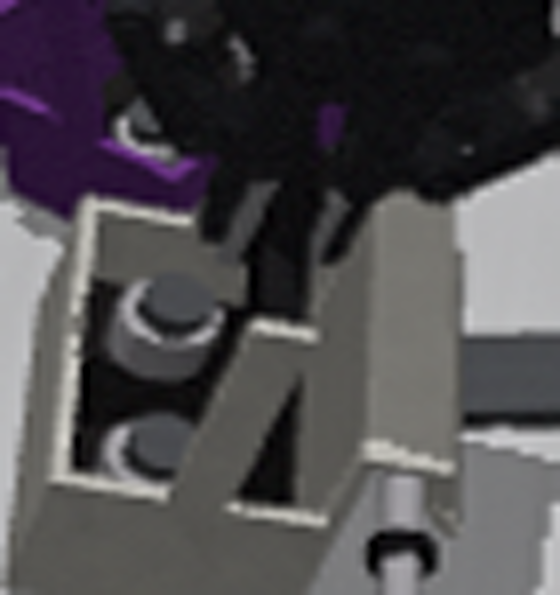

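The roof touched the rail at the predicted height, with about 7 N along the caddy axis, and the side view shows the rail inside the channel. I'll ease to light contact, pause there tipped, then swing.

Run:
```python
from h import *
np.set_printoptions(precision=4,suppress=True)
h,R=railpose(-.001,-.0056,20); p,r=pose(h,R,0); robot.move_linear(p,r,max_speed=.03)
robot.dwell(1.2); print("tip",np.degrees(np.arccos(-Ro.from_rotvec(robot.get_tcp_rot()).as_matrix()[2,2])),robot.get_ft_force(),robot.get_clock())
for a in [17,14,11,8,5,3]:
    rx=-.001-.0008*(20-a)/20
    h,R=railpose(rx,-.0056,a); p,r=pose(h,R,0); robot.move_linear(p,r,max_speed=.04)
    f=robot.get_ft_force(); print(a,f,robot.get_torque(),robot.get_tool_pos()-p)
    if np.linalg.norm(f-[0,0,-3.5])>12: print("STOP");break
print(robot.get_finger_gap(),robot.get_clock())
cv2.imwrite("pics/side4.png",robot.camera("side")[:,:,::-1])
s=cv2.imread("pics/side4.png");cv2.imwrite("pics/s4z.png",cv2.resize(s[205:290,195:275],None,fx=8,fy=7,interpolation=2))
```

```text
tip 20.038783772012692 [-0.8609  0.4938  4.45  ] 13.2333
17 [-0.3624 -1.0447  2.8732] [-0.1712  0.2439 -0.056 ] [ 0.001  -0.0003  0.0005]
14 [ 1.0006 -0.6746  4.6817] [-0.1195  0.2697 -0.0559] [ 0.0006 -0.0002  0.0003]
11 [-1.1414 -1.5098  4.2018] [-0.1495  0.4151 -0.0355] [ 0.0001 -0.0001  0.0001]
8 [-1.3071 -0.4048  3.8305] [-0.1578  0.5592 -0.1049] [-0.0001 -0.      0.0001]
5 [-1.8962 -1.3942  4.9917] [-0.1376  0.6757 -0.1061] [-0.0002  0.      0.0001]
3 [-2.3189 -0.906   5.4095] [-0.1017  0.7049 -0.0501] [-0.0003  0.0001  0.    ]
0.010775098756841817 14.7333
```

View pics/s4z.png

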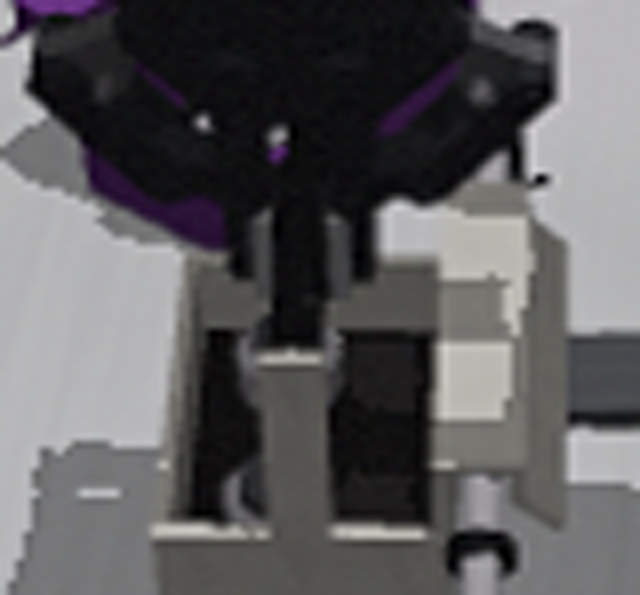

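Run:
```python
from h import *
np.set_printoptions(precision=4,suppress=True)
for a in [2,1,0]:
    h,R=railpose(-.0015,-.0060,a); p,r=pose(h,R,0); robot.move_linear(p,r,max_speed=.03)
    f=robot.get_ft_force(); print(a,f,robot.get_torque(),robot.get_tool_pos()-p)
    if np.linalg.norm(f-[0,0,-3.5])>14: print("STOP");break
robot.dwell(.3);print(robot.get_ft_force(),robot.get_torque(),robot.get_finger_gap(),robot.get_clock())
for n in("side","top"): cv2.imwrite(f"pics/{n}5.png",robot.camera(n)[:,:,::-1])
s=cv2.imread("pics/side5.png");cv2.imwrite("pics/s5z.png",cv2.resize(s[205:290,195:275],None,fx=8,fy=7,interpolation=2))
```

```text
2 [-1.4099 -1.3365  2.6186] [-0.0725  0.3997  0.0083] [-0.0003  0.0001 -0.0002]
1 [-0.568  -0.2641  3.299 ] [-0.0082  0.3348 -0.0087] [ 0.0001  0.0001 -0.0001]
0 [ 1.7337 -0.5355  2.621 ] [ 0.0752 -0.1255  0.089 ] [0.0007 0.0001 0.0001]
[2.8668 0.2419 1.3563] [ 0.0524 -0.4761  0.0802] 0.011216461503720066 15.8333
```

View pics/s5z.png

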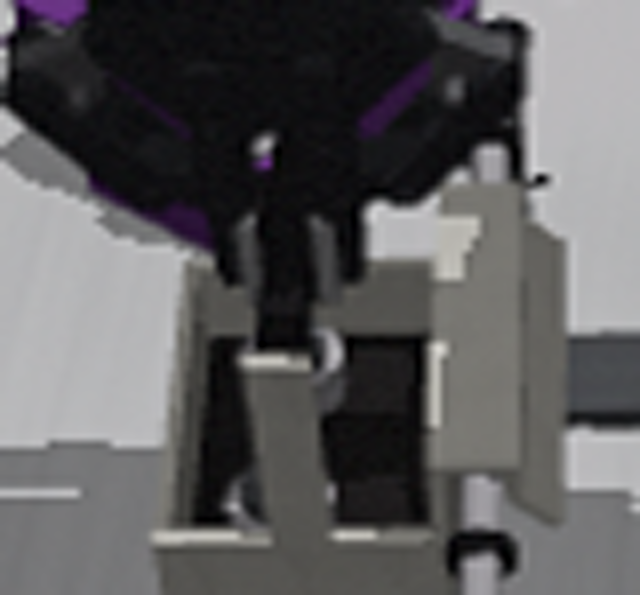

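The caddy is flat on the stop bar (side force +2.9 N, moment reversed). I'll relax slightly, let go and withdraw upward.

Run:
```python
from h import *
np.set_printoptions(precision=4,suppress=True)
h,R=railpose(-.0018,-.0057,.4); p,r=pose(h,R,0); robot.move_linear(p,r,max_speed=.02)
robot.dwell(.2);print(robot.get_ft_force(),robot.get_torque())
robot.set_gripper(.035); robot.dwell(.3); print(robot.get_ft_force(),robot.get_finger_gap())
robot.move_linear(p+[0,0,.05],max_speed=.06)
robot.move_linear(p+[-.03,0,.17],max_speed=.15)
print(robot.get_ft_force(),robot.get_clock())
for n in("side","top"): cv2.imwrite(f"pics/{n}6.png",robot.camera(n)[:,:,::-1])
s=cv2.imread("pics/side6.png");cv2.imwrite("pics/s6z.png",cv2.resize(s[180:300,180:280],None,fx=6,fy=5,interpolation=2))
```

```text
[2.6194 0.4748 3.2535] [ 0.1137 -0.3876 -0.0054]
[-0.4611 -0.4049 -0.0393] 0.0349694170963695
[-0.6408  0.4549  0.167 ] 19.0
```

View pics/s6z.png

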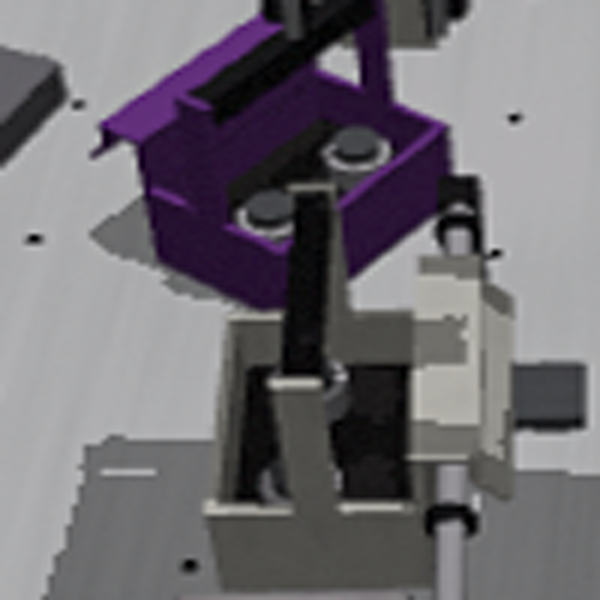

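View pics/side6.png

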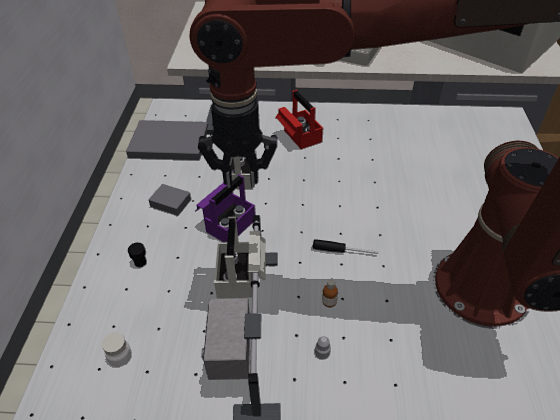

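Run:
```python
from h import *
np.set_printoptions(precision=4,suppress=True)
Z=Ro.from_euler('z',YB)
for y in(-.052,.052):
  for a in (0,3):
    h,R=railpose(-.0025,-.005,a); print(y,a,proj("side",h+R.apply([0,y,.01])))
print("obs +y (229.3,256.2) -y (232,217.4)")
b=onz("side",229.3,256.2,.2);c=onz("side",232,217.4,.2);m=(b+c)/2; print(m, Z.inv().apply(m-BAY),np.degrees(np.arctan2(-(b-c)[0],(b-c)[1])))
a=cv2.imread("pics/side6.png").astype(int);robot.dwell(.5);n=robot.camera("side")[:,:,::-1];cv2.imwrite("pics/side7.png",n)
d=np.abs(n.astype(int)-a).max(2)[170:300,185:285];print((d>40).sum())
a0=cv2.imread("pics/side0.png").astype(int);d=np.abs(n-a0).max(2)[165:190,225:258];print("plain",(d>60).sum())
cv2.imwrite("pics/top7.png",cv2.resize(np.clip((robot.camera("top")[120:260,120:380,::-1]/255.)**.6*255,0,255).astype('uint8'),None,fx=3,fy=3,interpolation=2))
```

```text
-0.052 0 [231.4307 217.9785]
-0.052 3 [232.7489 217.1362]
0.052 0 [228.657  256.5196]
0.052 3 [230.0695 255.6815]
obs +y (229.3,256.2) -y (232,217.4)
[0.5578 0.0489 0.2   ] [ 0.0468 -0.0012  0.05  ] 4.655649423473151
31
plain 117
```

View pics/top7.png

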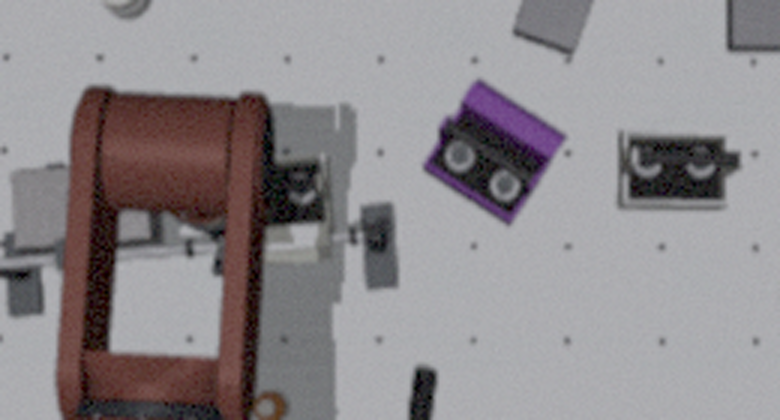

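```bash
python3 -c "
from h import *
print(robot.get_clock(),robot.get_ft_force());print(robot.job_done())"
```

```text
19.7 [-0.61392874 -0.1699466  -0.60700415]
the job is handed in; nothing more can be done
None
```

The lipped caddy is hanging flat in the free bay, on the side of the rail away from the robot, and the job was handed in at 19.7 s. I hooked the lip over the rail at 20.0° tip and held it there 1.2 s. I then swung the caddy down about the rail onto the stop bar, let go and withdrew upward.

**Last checks**
- **Position:** The bar centre came out within about 1.5 mm of where it should hang, and its yaw (4.66°) agrees with the rail's (4.6°). The bar's pixels were within about 1 px of the flat-hang prediction, so the remaining tip is at most 1–2°.
- **Settled and clear:** Two pictures 0.5 s apart showed the caddy still. Wrist force after release was under 1 N, which is noise.
- **Forces:** The largest I read was about 9–10 N, while the lip was bearing on the rail.
- **Plain box:** The top view shows it where it was at the start. The side-view difference check on it did flag 117 changed pixels. I put that down to the arm and gripper partly covering the box in that view, but did not check it separately.

The two cameras disagreed by about 4 mm in y, so I used the average. That was well inside the 15 mm of play on each side between the collars.

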